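# Bring the marble dish from its drawer to the tilt-out bin

## Robot

A 7-joint arm with a two-finger parallel gripper is mounted at the origin on the work surface. World frame = base frame: x ahead of the robot, y to its left, z up, the work surface at z = 0. Lengths are in m, angles in rad, forces in N, time in s.
With the tool pointing down it reaches from about 0.425 to 0.925 m from the base axis. Payload 6.8 kg.
Tool frame: the origin (TCP) lies on the mounting face of the last link; the fingertips stand 173 mm ahead of it and the grasp point (between the pads) lies 155 mm ahead of it; z points along the fingers, y is the line along which they close (so a half turn about z gives the same grasp; the last joint's range is limited). The gripper opens to 85 mm and grips with 20 to 120 N. Pads are 22 mm wide; open, the fingers measure 114 mm over their backs; the gripper's body (76 mm by 85 mm) begins 54 mm behind the grasp point. The pads swing forward as they close: fully open they stand 13 mm farther back than shut.
Start: joints at [1.003, 0.477, 0.022, 1.555, -0.011, 1.109, -0.083], TCP at [0.3, -0.605, 0.405] pointing down, gripper open.
Joint ranges: [-2.96, 2.96], [-0.34, 2.1], [-1.41, 1.46], [0.24, 2.44], [-1.37, 4.51], [0.17, 1.92], [-2.96, 2.96]. Speed limits (rad/s): [2.39, 2.39, 3.14, 3.14, 3.14, 3.14, 3.14].

## Interface

Orientations are given as a rotation vector (axis times angle).
In Python, from bench import r gives the robot as it stands.
- The arm moves only by the tool carry_out, never from a script. Its argument "moves" is a list of rows, each a list of 5 numbers: the shift along the tool's x, y, z in m, then the turn about the tool's z in rad, then the finger opening in m, from 0 to 0.0854. In form: [[dx, dy, dz, roll, claw], ...]. A call has exactly 8 rows; each row is the pose to reach, as a shift and turn from the pose commanded when the call began, along the tool's axes at that moment; what a row does not reach only later rows make up. A row lasts 1/10 s, in which the tool goes at most 50 mm and 8.59 degrees, less where a joint would pass 70% of its speed; a pose out of reach is approached as far as the arm can. A call with a gripper value outside its range is refused whole. The fingers move at their own pace and stop on an object; "force" is the grip in N (left out, the last holds). Time passes only in rows, so rows that repeat a pose let the fingers close, or fill a call up. It gives the time, the measured TCP pose, the force, the opening and the grip force at its end, in the units of the state.
- r.get_obs(): the state, without advancing time (a new reading comes with each control period).
- r.grab_frame(name): name is "side" or "top"; returns the picture (480x640x3 uint8, red, green, blue); there is no depth.
- r.calibration(name): a dict with "fx", "fy", "cx", "cy" (pixels), "rvec" (rotation vector, rad) and "tvec" (3), from world to camera coordinates, as OpenCV has them. Camera axes: x right, y down, z forward; pixel columns grow to the right and rows downward; lengths in m; the calibration is good to about 2 mm. A picture is of the moment at which its call begins. calibration takes no time and is no camera call.
- r.hand_in(): hands the job in; it is judged then, once.
The state is a dict: "clock": time; "joints": joint angles; "qvel": joint speeds; "tau": joint torques, N m; "tcp_pos": TCP position; "orientation": TCP orientation; "contact_force": force on the tool from outside, world axes, zero at the start; "moment": the same for the moment, N m; "grip_width": finger opening in m; "gripper_force": force on a finger pad.
Only numpy, scipy, OpenCV 4.12 (cv2) and the standard library are available. Lean on these libraries where they do the work, as an engineer would, in place of code of your own. Each camera call takes 0.05 s, during which the arm holds its last target. There are 200 camera calls.

## Task

Pull the little cabinet's drawer right out to its stop, lift the dish with the chipped marble out by its bar handle, and carry it to the pale grey tilt-out bin, keeping it level, giving it a quarter turn so that its spout faces squarely into the bin, and keeping the marble at the middle of the dish, never out at the rim. Finish still holding the dish there, steady and level, with the tip of the spout over the middle of the gap behind the flap's edge and the dish a few centimetres above the bin, touching nothing but the gripper, so that I need only tip it. Leave the drawer out and do not hit the bin or shift the other things.

Things in the scene. Friction and masses are not known exactly. Their poses are not given: they have to be found in the camera images.
- cabinet: small light-wood drawer cabinet, 200 deep x 200 wide x 98 mm high; origin at the centre of its underside on the table; its front face looks along its own -x (towards the robot). It stands fast
- drawer (a joint): how far the cabinet's only drawer is pulled out, m: 0 shut, 0.150 at its stop; it slides along the cabinet's -x, stays where it is left, and drags with about 1.2 N plus 6 N per m/s. Inside it is 164 mm wide, its floor is 14 mm above the table, its side walls reach 50 mm and its front 86 mm above the table
- drawer_handle (a point): middle of the drawer's flat steel bar handle: bar 100 mm long (across, along the cabinet's y), 10 mm thick front to back, 14 mm high, its middle 68 mm above the table, with a 40 mm gap between the bar and the 12 mm thick drawer front
- dish_grip (a point): middle of the marble dish's handle bar, the place to grasp, 58 mm above the dish's underside. Axes: x towards the spout, y along the bar, z up. The steel bar is 12 mm wide (x), 14 mm high, 104 mm long and bridges the dish on two posts. The dish starts loose in the drawer, spout roughly to the cabinet's +y, and can be lifted out only when the drawer is well out
- dish_spout (a point): outer end of the dish's spout, on its floor: 62 mm from the dish's middle along the dish's x, 16.5 mm above its underside (41.5 mm below the middle of the bar)
- dish_middle (a point): middle of the dish, 16 mm above its underside: 42 mm below the middle of the bar; its floor is a shallow cone rising at 0.22 rad from the middle, so the marble settles there by itself if the dish is level and moved smoothly
- dish: the dish with its handle bar: round, white ceramic, 100 mm across, 26 mm high at the rim, about 180 to 290 g, with one short open spout; origin at the centre of its underside, same axes as dish_grip
- marble_center (a point): centre of the loose glass marble, 20 mm across, 12 g, lying in the middle of the dish under the bar (17 mm clear space between its top and the bar's underside)
- bin: pale grey plastic tilt-out bin, 130 deep x 170 wide x 150 mm high; origin at the centre of its underside on the table; its front looks along its own -x. Its front flap (160 mm wide) is hinged at the foot and stands tipped forward, its top edge 120 mm above the table and 101 mm in front of the origin. It stands fast, left or right of the cabinet
- bin_mouth (a point): middle of the gap at the top of the bin's flap, half-way between the flap's top edge and the front edge of the bin's roof; 83 mm in front of the bin's origin, 120 mm above the table. The gap is about 36 mm front to back; the bin's roof behind it is 150 mm high
- plant: terracotta pot with a houseplant, 116 mm across, about 200 mm high, on the other side of the cabinet; origin at the centre of its underside. Stands fast
- tray: dark lacquered wooden tray 250 x 180 x 22 mm lying on the table, holds the mug and the nail clipper; origin under its centre
- mug: black mug, 76 mm across, 90 mm high, on the tray; origin under its centre
- clipper: chrome nail clipper, 62 x 15 x 11 mm, on the tray; origin under its centre
- remote: silver remote control 160 x 44 x 18 mm on the table; origin under its centre, long along its x
- book: blue book 190 x 133 x 22 mm on the table; origin under its centre
- tealight: glass tealight holder, 64 mm across, 45 mm high; origin under its centre
- coasters: flat stack of cork coasters, 84 mm across, 10 mm high, on top of the cabinet; origin under its centre

How it is judged:
On the way, in this order (a step that is already met when the one before it is completed fails the run):
1. the drawer is out at its stop with the dish still standing in it (value of joint drawer above 0.143 m and height (world z) of dish_grip below 0.08 m), for 0.1 s.
2. the dish is lifted clear, level, with the marble in it (height (world z) of dish_grip above 0.12 m and angle between dish_grip's own z axis and vertical below 0.15 rad and distance between marble_center and dish_middle below 0.03 m and contact force between the fingers and dish above 0.5 N), for 0.1 s.
At the end, for the whole second after the job is handed in: Dish held by the gripper, still, within 0.12 rad of level, bar middle at 190-310 mm height, touching neither bin nor cabinet; spout tip within 30 mm (plan) of the gap's middle, dish x within 0.2 rad of the bin's x; marble within 15 mm of the dish's middle; drawer over 135 mm out (value of joint drawer above 0.135 m and height (world z) of dish_grip between 0.19 and 0.31 m and angle between dish_grip's own z axis and vertical below 0.12 rad and distance between marble_center and dish_middle below 0.015 m and horizontal distance between dish_spout and bin_mouth below 0.03 m and angle between the x axis of dish_grip and the x axis of bin, either way round below 0.2 rad and x of bin in the frame of dish_grip above 0.05 m and contact force between the fingers and dish above 0.5 N and contact force between dish and bin below 0.2 N and contact force between dish and cabinet below 0.2 N and linear speed of dish below 0.03 m/s and angular speed of dish below 0.15 rad/s); the arm keeps its last pose, push and grip.
It fails at once if the marble rolls out to the rim (30 mm from the dish's middle) or out of the dish (not (distance between marble_center and dish_middle below 0.03 m)).
It fails at once if the dish is tilted more than 0.2 rad (angle between dish_grip's own z axis and vertical above 0.2 rad).
It fails at once if the bin is hit with more than 3 N by the dish or the arm (contact force between any of dish, the arm, the fingers and bin above 3 N).
It fails at once if another loose thing is shifted by more than 20 mm (distance of any of tray, mug, clipper, remote, book, tealight, coasters from where it was at the start of the episode above 0.02 m).
It also fails if it takes over 72 s, if anything falls off the work surface, if the arm or the gripper's body presses on something with over 40 N, if the wrist force passes 120 N, or if a joint passes its speed limit or range.

## Working session

There is one attempt and no reset: what is moved stays moved. The work goes in short steps, Python scripts to look and compute and a tool call to move; the robot and the scene stay as the last step left them, time stands still between calls to the robot, and variables do not carry over. Pictures are saved under pics/ and viewed, at most 10 in all, crops included, and the job is handed in when it is done.

Besides the shell and the picture viewer there is one more tool, called after "Call:" in YAML: its name, and indented under it one key for each argument. carry_out: Moves the arm, as the interface text tells. Its arguments: {"type":"object","properties":{"moves":{"type":"array","items":{"type":"array","items":{"type":"number"}}},"force":{"type":"number"}},"required":["moves"]}

```bash
mkdir -p pics; python3 - <<'E'
from bench import r
import cv2
for n in("side","top"):
    cv2.imwrite(f"pics/{n}0.png",r.grab_frame(n)[:,:,::-1]); print(n,r.calibration(n))
o=r.get_obs(); print({k:o[k] for k in("clock","tcp_pos","orientation","grip_width")})
E
```

```text
side {'fx': 547.1137600066368, 'fy': 547.1137600066368, 'cx': 318.08891996266624, 'cy': 236.64796820568452, 'rvec': array([ 0.80433856, -2.31126075,  1.37025218]), 'tvec': array([0.36700973, 0.26382283, 1.29428751])}
top {'fx': 496.09205933170443, 'fy': 496.09205933170443, 'cx': 327.6479915656392, 'cy': 244.1680998432817, 'rvec': array([ 2.13619661, -2.15449839,  0.21284271]), 'tvec': array([-0.06535413,  0.50843191,  1.35283733])}
{'clock': 0.1, 'tcp_pos': array([ 0.29945484, -0.60466602,  0.40382247]), 'orientation': array([-3.05738660e+00, -7.15594399e-01,  7.52387822e-04]), 'grip_width': 0.08552893455015359}
```

View pics/side0.png

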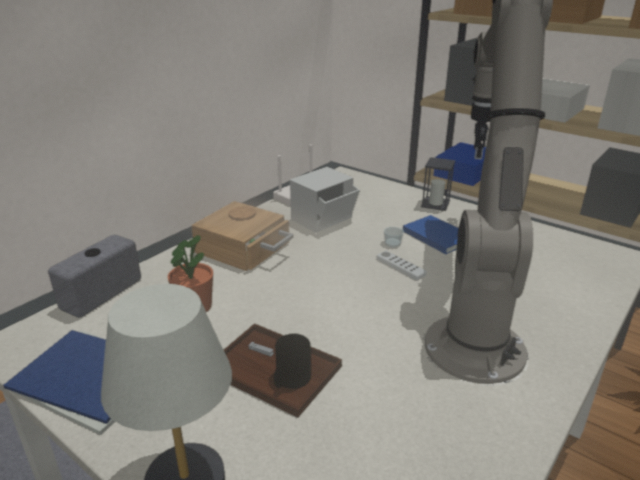

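View pics/top0.png

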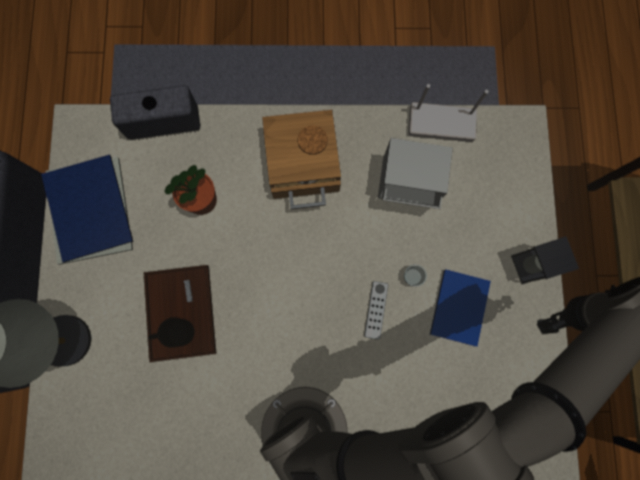

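The side view shows the cabinet (about 240,235), the bin (322,200) and the handle (270,243). In the top view the cabinet is at 263-340 x 111-190, the handle bar at about (307,205), and the bin at 385-452 x 141-205. I'll enlarge that area to pick corners.

```bash
python3 - <<'E'
import cv2
a=cv2.imread("pics/top0.png")[100:220,255:460]
cv2.imwrite("pics/c0.png",cv2.convertScaleAbs(cv2.resize(a,None,fx=3.9,fy=3.9,interpolation=cv2.INTER_CUBIC),alpha=1.5))
E
```

```text
(no output)
```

View pics/c0.png

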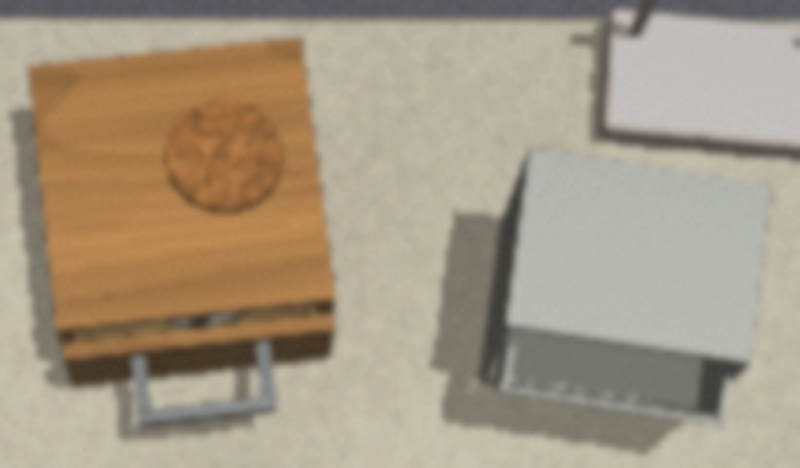

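In the crop: cabinet top corners (30,67) (300,40) (331,300) (57,328), handle bar (142,415)–(272,404), bin roof (530,150) (770,183) (746,360) (508,325), flap edge (503,388)–(718,415).

```bash
cat >h.py <<'E'
import numpy as np,cv2
from bench import r
from scipy.spatial.transform import Rotation as R
def ray(name,uv,z):
    c=r.calibration(name);M=cv2.Rodrigues(c['rvec'])[0];t=np.asarray(c['tvec'])
    o=-M.T@t;d=M.T@np.array([(uv[0]-c['cx'])/c['fx'],(uv[1]-c['cy'])/c['fy'],1])
    return o+d*(z-o[2])/d[2]
def proj(name,P):
    c=r.calibration(name);K=np.array([[c['fx'],0,c['cx']],[0,c['fy'],c['cy']],[0,0,1]])
    return cv2.projectPoints(np.atleast_2d(np.float64(P)),c['rvec'],c['tvec'],K,None)[0][:,0]
def crop(p): return (255+(p[0]+.5)/3.9-.5,100+(p[1]+.5)/3.9-.5)
def tool():
    o=r.get_obs();return np.array(o['tcp_pos']),R.from_rotvec(o['orientation']).as_matrix(),o
E
python3 - <<'E'
from h import *
f=lambda L,z:np.array([ray("top",crop(p),z) for p in L])
np.set_printoptions(precision=4,suppress=True)
for n,L,z in(("cab",[(30,67),(300,40),(331,300),(57,328)],.098),("hand",[(142,415),(272,404)],.075),("bin",[(530,150),(770,183),(746,360),(508,325)],.15),("flap",[(503,388),(718,415)],.12)):
    P=f(L,z);print(n,P,P.mean(0))
    for i in range(len(P)):
        d=P[i]-P[i-1];print(np.linalg.norm(d),np.arctan2(d[1],d[0]))
p,M,o=tool();print(p,M)
E
```

```text
cab [[ 0.8642  0.1122  0.098 ]
 [ 0.8853 -0.0834  0.098 ]
 [ 0.6886 -0.1031  0.098 ]
 [ 0.6685  0.091   0.098 ]] [0.7767 0.0042 0.098 ]
0.19677416597913008 0.10808861640747869
0.19675542511465008 -1.4632394995381597
0.19762016088629397 -3.0419537381275665
0.19508786778386805 1.67404827013363
hand [[ 0.6109  0.032   0.075 ]
 [ 0.6186 -0.0609  0.075 ]] [ 0.6148 -0.0144  0.075 ]
0.09322300157451031 1.653771421897821
0.09322300157451031 -1.4878212316919723
bin [[ 0.7802 -0.2401  0.15  ]
 [ 0.756  -0.4068  0.15  ]
 [ 0.629  -0.3835  0.15  ]
 [ 0.6542 -0.221   0.15  ]] [ 0.7049 -0.3128  0.15  ]
0.12737893677996343 -0.1510717800459536
0.1684057436332121 -1.7146513550417923
0.12913517340456246 2.959876366119719
0.16444539514295428 1.4168039685113185
flap [[ 0.6179 -0.2206  0.12  ]
 [ 0.598  -0.3702  0.12  ]] [ 0.6079 -0.2954  0.12  ]
0.15086883311490745 1.4385115175767405
0.15086883311490745 -1.7030811360130529
[ 0.2995 -0.6047  0.4038] [[ 0.8961  0.4438 -0.0008]
 [ 0.4438 -0.8961  0.0014]
 [-0.0001 -0.0016 -1.    ]]
```

Call:
carry_out:
  moves:
    - [0.034,-0.0243,0,0,0.036]
    - [0.068,-0.0486,0,0,0.036]
    - [0.102,-0.0729,0,0,0.036]
    - [0.136,-0.0972,0,0,0.036]
    - [0.17,-0.1215,0,0,0.036]
    - [0.204,-0.1458,0,0,0.036]
    - [0.238,-0.1701,0,0,0.036]
    - [0.272,-0.1945,0,0,0.036]

```text
clock: 0.9
tcp_pos: [0.4574, -0.3083, 0.4045]
orientation: [-3.059, -0.716, 0.001]
contact_force: [0.3, 0.3, 0.8]
grip_width: 0.0361
gripper_force: 0.0
```

Call:
carry_out:
  moves:
    - [0.034,-0.0243,0,0,0.036]
    - [0.068,-0.0486,0,0,0.036]
    - [0.102,-0.0729,0,0,0.036]
    - [0.136,-0.0972,0,0,0.036]
    - [0.17,-0.1215,0,0,0.036]
    - [0.204,-0.1458,0,0,0.036]
    - [0.238,-0.1701,0,0,0.036]
    - [0.272,-0.1945,0,0,0.036]

```text
clock: 1.7
tcp_pos: [0.6149, -0.0134, 0.4043]
orientation: [-3.059, -0.716, 0.001]
contact_force: [-0.5, -1.0, 0.3]
grip_width: 0.0362
gripper_force: 0.0
```

Call:
carry_out:
  moves:
    - [0,0,0,-0.15,0.036]
    - [0,0,0,-0.3,0.036]
    - [0,0,0,-0.45,0.036]
    - [0,0,0,-0.6,0.036]
    - [0,0,0,-0.75,0.036]
    - [0,0,0,-0.9,0.036]
    - [0,0,0,-1.05,0.036]
    - [0,0,0,-1.2,0.036]

```text
clock: 2.5
tcp_pos: [0.6142, -0.015, 0.4042]
orientation: [-2.113, -2.324, 0.001]
contact_force: [0.5, 0.3, 0.0]
grip_width: 0.036
gripper_force: 0.0
```

```bash
cat >g.py <<'E'
import sys
from h import *
np.set_printoptions(precision=4,suppress=True)
# target grasp xyz, yaw of tool y (deg of freedom: rad)
t=np.array(list(map(float,sys.argv[1:4])));yaw=float(sys.argv[4])
p,M,o=tool();g=p+M[:,2]*.155
cur=np.arctan2(M[1,1],M[0,1])
print("clock",o['clock'],"grasp",g,"yaw",cur,"shift",M.T@(t-g),"roll",-(yaw-cur),"w",o['grip_width'],"F",np.array(o['contact_force']),"gf",o['gripper_force'],'q',np.array(o['joints']))
E
python3 g.py 0.614 -0.0144 0.068 0.104; python3 - <<'E'
from h import *
for n in("side","top"): cv2.imwrite(f"pics/{n}1.png",r.grab_frame(n)[:,:,::-1])
a=cv2.imread("pics/side1.png")[170:290,180:340];b=cv2.imread("pics/top1.png")[130:250,230:390]
z=lambda a:cv2.convertScaleAbs(cv2.resize(a,None,fx=2.5,fy=2.5,interpolation=cv2.INTER_CUBIC),alpha=1.4)
cv2.imwrite("pics/c1.png",np.hstack([z(a),z(b)]))
E
```

```text
clock 2.5 grasp [ 0.6141 -0.015   0.2492] yaw 0.09511081041238519 shift [0.0006 0.0001 0.1812] roll -0.00888918958761481 w 0.036001953556598444 F [0.4585 0.3476 0.0363] gf 0.0 q [ 0.2852  0.4214 -0.4805  1.681   0.2145  1.0929 -0.1638]
```

View pics/c1.png

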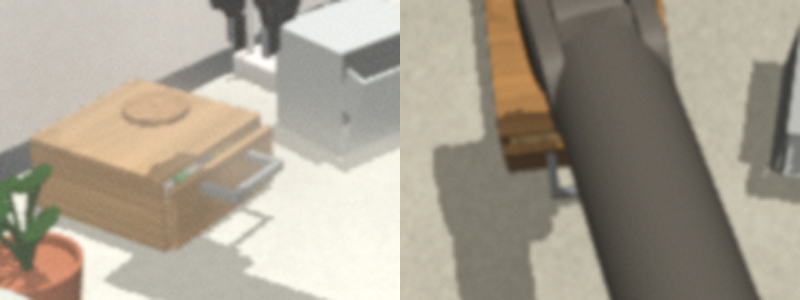

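The gripper hangs over the handle. The drawer is a crack open and the bar sits just in front, at about (260,180) in the left crop. I'll go down and close.

Call:
carry_out:
  moves:
    - [0,0,0.023,-0.009,0.036]
    - [0,0,0.046,-0.009,0.036]
    - [0,0,0.069,-0.009,0.036]
    - [0,0,0.092,-0.009,0.036]
    - [0,0,0.115,-0.009,0.036]
    - [0,0,0.138,-0.009,0.036]
    - [0,0,0.16,-0.009,0.036]
    - [0,0,0.18,-0.009,0.036]
  force: 30

```text
clock: 3.4
tcp_pos: [0.6142, -0.015, 0.2234]
orientation: [-2.115, -2.322, 0.001]
contact_force: [0.1, -0.1, 0.1]
grip_width: 0.0362
gripper_force: 0.0
```

Call:
carry_out:
  moves:
    - [0,0,0,0,0.036]
    - [0,0,0,0,0.0]
    - [0,0,0,0,0.0]
    - [0,0,0,0,0.0]
    - [0,0,0,0,0.0]
    - [0,0,0,0,0.0]
    - [0,0,0,0,0.0]
    - [0,0,0,0,0.0]

```text
clock: 4.2
tcp_pos: [0.615, -0.0147, 0.2258]
orientation: [2.109, 2.327, 0.002]
contact_force: [0.1, 0.3, 6.0]
grip_width: 0.0092
gripper_force: 32.8
```

```bash
python3 g.py 0.614 -0.0144 0.068 0.104
```

```text
clock 4.2 grasp [ 0.6153 -0.0147  0.0708] yaw 0.09805945634836122 shift [ 0.0005 -0.0012  0.0028] roll -0.005940543651638777 w 0.009245184594937332 F [0.1209 0.2676 5.9619] gf 32.77854144573212 q [ 0.2272  0.6279 -0.4119  1.8131  0.345   0.7699 -0.2667]
```

Call:
carry_out:
  moves:
    - [0,-0.002,0,0,0]
    - [0,-0.006,0,0,0]
    - [0,-0.012,0,0,0]
    - [0,-0.02,0,0,0]
    - [0,-0.028,0,0,0]
    - [0,-0.036,0,0,0]
    - [0,-0.044,0,0,0]
    - [0,-0.052,0,0,0]

```text
clock: 5.0
tcp_pos: [0.5633, -0.0205, 0.2258]
orientation: [2.109, 2.325, 0.003]
contact_force: [1.8, -2.0, 6.4]
grip_width: 0.0094
gripper_force: 32.9
```

Call:
carry_out:
  moves:
    - [0,-0.008,0,0,0]
    - [0,-0.016,0,0,0]
    - [0,-0.024,0,0,0]
    - [0,-0.032,0,0,0]
    - [0,-0.04,0,0,0]
    - [0,-0.047,0,0,0]
    - [0,-0.054,0,0,0]
    - [0,-0.06,0,0,0]

```text
clock: 5.8
tcp_pos: [0.5037, -0.027, 0.2258]
orientation: [2.109, 2.324, 0.001]
contact_force: [1.8, -4.7, 6.7]
grip_width: 0.0094
gripper_force: 33.1
```

Call:
carry_out:
  moves:
    - [0,-0.005,0,0,0]
    - [0,-0.009,0,0,0]
    - [0,-0.012,0,0,0]
    - [0,-0.015,0,0,0]
    - [0,-0.018,0,0,0]
    - [0,-0.02,0,0,0]
    - [0,-0.022,0,0,0]
    - [0,-0.024,0,0,0]

```text
clock: 6.6
tcp_pos: [0.48, -0.0296, 0.2258]
orientation: [2.109, 2.323, 0.001]
contact_force: [1.6, -5.0, 8.7]
grip_width: 0.0093
gripper_force: 33.3
```

```bash
python3 g.py 0.614 -0.0144 0.068 0.104
```

```text
clock 6.6 grasp [ 0.4805 -0.0299  0.0708] yaw 0.09658975114779246 shift [0.0026 0.1344 0.0031] roll -0.007410248852207535 w 0.009306032742186063 F [ 1.6325 -5.0087  8.6613] gf 33.30999791622162 q [ 0.291   0.4638 -0.4345  2.1284  0.3384  0.6115 -0.2858]
```

Call:
carry_out:
  moves:
    - [0,-0.002,0,0,0]
    - [0,-0.004,0,0,0]
    - [0,-0.006,0,0,0]
    - [0,-0.008,0,0,0]
    - [0,-0.009,0,0,0]
    - [0,-0.01,0,0,0]
    - [0,-0.011,0,0,0]
    - [0,-0.012,0,0,0]

```text
clock: 7.4
tcp_pos: [0.4712, -0.0308, 0.2259]
orientation: [2.106, 2.32, 0.012]
contact_force: [18.8, -5.9, -14.0]
grip_width: 0.009
gripper_force: 31.3
```

```bash
python3 g.py 0.614 -0.0144 0.068 0.104
```

```text
clock 7.4 grasp [ 0.473  -0.0308  0.0709] yaw 0.09641330900188613 shift [0.0027 0.1419 0.0045] roll -0.0075866909981138625 w 0.008991070456611447 F [ 18.767   -5.9485 -13.9828] gf 31.32161021232605 q [ 0.2968  0.4515 -0.4362  2.1508  0.3385  0.5917 -0.2861]
```

Call:
carry_out:
  moves:
    - [0,0.002,0,0,0]
    - [0,0.003,0,0,0.034]
    - [0,0.003,0,0,0.034]
    - [0,0.003,0,0,0.034]
    - [0,0.003,-0.01,0,0.034]
    - [0,0.003,-0.045,0,0.034]
    - [0,0.003,-0.085,0,0.034]
    - [0,0.003,-0.125,0,0.034]

```text
clock: 8.2
tcp_pos: [0.4695, -0.0288, 0.3514]
orientation: [-2.108, -2.327, 0.001]
contact_force: [0.8, 0.3, 0.1]
grip_width: 0.0341
gripper_force: 0.0
```

Call:
carry_out:
  moves:
    - [-0.02,0.003,-0.03,-0.14,0.034]
    - [-0.05,0.006,-0.06,-0.28,0.034]
    - [-0.08,0.01,-0.06,-0.42,0.034]
    - [-0.11,0.015,-0.06,-0.56,0.034]
    - [-0.14,0.02,-0.06,-0.7,0.034]
    - [-0.17,0.025,-0.06,-0.84,0.034]
    - [-0.19,0.025,-0.06,-0.98,0.034]
    - [-0.2,0.025,-0.06,-1.12,0.034]

```text
clock: 9.0
tcp_pos: [0.5141, -0.2278, 0.41]
orientation: [-0.546, -3.093, 0.0]
contact_force: [-0.0, 1.3, 0.9]
grip_width: 0.0338
gripper_force: 0.0
```

```bash
python3 g.py 0.55 -0.02 0.2 1.675; python3 - <<'E'
from h import *
for n in("side","top"): cv2.imwrite(f"pics/{n}2.png",r.grab_frame(n)[:,:,::-1])
a=cv2.imread("pics/side2.png")[200:300,190:320];b=cv2.imread("pics/top2.png")[150:270,250:380]
z=lambda a,h:cv2.convertScaleAbs(cv2.resize(a,None,fx=h,fy=h,interpolation=cv2.INTER_CUBIC),alpha=1.4)
A=z(a,3);B=z(b,3);A=cv2.copyMakeBorder(A,0,60,0,0,cv2.BORDER_CONSTANT)
cv2.imwrite("pics/c2.png",np.hstack([A,B]))
E
```

```text
clock 9.0 grasp [ 0.514  -0.2278  0.255 ] yaw 1.221235384121949 shift [0.0373 0.2076 0.0549] roll -0.45376461587805106 w 0.03383262333711669 F [-0.0091  1.3236  0.9105] gf 0.0 q [ 0.7872  0.3478 -0.5995  1.7911  0.2212  1.0707  1.3299]
```

View pics/c2.png

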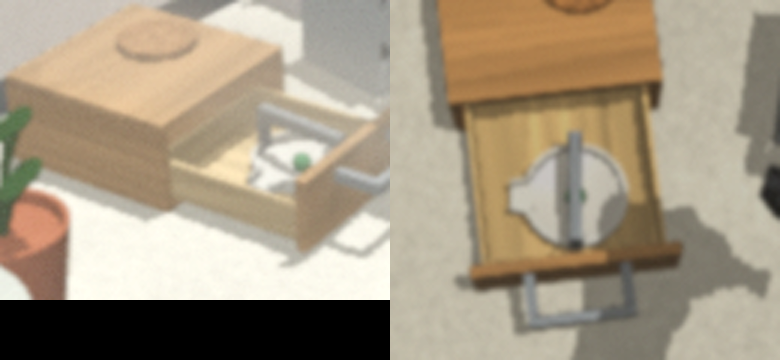

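The drawer is fully out with the dish in it, spout to the left (+y). The bar runs from (574,133) to (575,248) in the right crop, and the green marble is centred under it.

```bash
python3 - <<'E'
from h import *
f=lambda u,v,z:ray("top",(250+(u-390+.5)/3-.5,150+(v+.5)/3-.5),z)
a=f(574,133,.079);b=f(575,248,.079);print(a,b,(a+b)/2,np.linalg.norm(a-b),np.arctan2(*(a-b)[1::-1]))
s=f(510,196,.031);m=f(580,197,.04);print("spout",s,"rim c",m,np.arctan2(*(s-m)[1::-1]))
print("marble",f(575,195,.045),'handle',f(579,320,.075))
E
python3 g.py 0.534 -0.02 0.2 1.6
```

```text
[ 0.6442255  -0.02374014  0.079     ] [ 0.53523361 -0.0240931   0.079     ] [ 0.58972955 -0.02391662  0.079     ] 0.1089924617837697 0.0032384611402209123
spout [0.59560441 0.03789889 0.031     ] rim c [ 0.59223466 -0.02894277  0.04      ] 1.520425156553334
marble [ 0.59303704 -0.02422385  0.045     ] handle [ 0.46902213 -0.02737259  0.075     ]
clock 9.1 grasp [ 0.5139 -0.2273  0.2548] yaw 1.2163858167140789 shift [0.0531 0.2014 0.0549] roll -0.38361418328592123 w 0.034078625009433615 F [-0.1046 -0.0133 -0.0141] gf 0.0 q [ 0.787   0.3476 -0.5998  1.7917  0.2208  1.0702  1.3245]
```

```bash
python3 g.py 0.591 -0.024 0.15 1.574
```

```text
clock 9.1 grasp [ 0.5139 -0.2273  0.2548] yaw 1.2163858167140789 shift [-0.0018  0.2174  0.1048] roll -0.3576141832859212 w 0.034078625009433615 F [-0.1046 -0.0133 -0.0141] gf 0.0 q [ 0.787   0.3476 -0.5998  1.7917  0.2208  1.0702  1.3245]
```

Call:
carry_out:
  moves:
    - [0,0.035,0,-0.06,0.034]
    - [0,0.07,0,-0.12,0.034]
    - [0,0.105,0,-0.18,0.034]
    - [-0.001,0.14,0.02,-0.24,0.034]
    - [-0.002,0.175,0.05,-0.3,0.034]
    - [-0.002,0.205,0.08,-0.357,0.034]
    - [-0.002,0.217,0.105,-0.357,0.034]
    - [-0.002,0.217,0.105,-0.357,0.034]

```text
clock: 9.9
tcp_pos: [0.5899, -0.0193, 0.302]
orientation: [0.01, -3.136, -0.003]
contact_force: [-0.6, -0.3, -0.2]
grip_width: 0.0338
gripper_force: 0.0
```

```bash
python3 g.py 0.591 -0.024 0.072 1.574; python3 - <<'E'
from h import *
for n in("side","top"): cv2.imwrite(f"pics/{n}3.png",r.grab_frame(n)[:,:,::-1])
a=cv2.imread("pics/side3.png")[180:300,190:320];b=cv2.imread("pics/top3.png")[150:270,250:380]
z=lambda a,h:cv2.convertScaleAbs(cv2.resize(a,None,fx=h,fy=h,interpolation=cv2.INTER_CUBIC),alpha=1.4)
cv2.imwrite("pics/c3.png",np.hstack([z(a,3),z(b,3)]))
# predicted bar ends and spout in side crop
d=np.array([[.643,-.024,.079],[.539,-.024,.079],[.591,-.024,.072],[.591,.038,.0305]])
print((proj("side",d)-[190,180]+.5)*3)
E
```

```text
clock 9.9 grasp [ 0.589 -0.019  0.147] yaw 1.577006935293675 shift [-0.0025 -0.0051  0.075 ] roll 0.003006935293675017 w 0.033827550048607644 F [-0.5897 -0.2612 -0.2072] gf 0.0 q [ 0.4309  0.5442 -0.6694  1.8179  0.4094  0.9283  1.1565]
[[262.23584669 165.32099755]
 [343.19305052 197.55965807]
 [302.1718668  187.44098627]
 [260.86505482 249.90403591]]
```

View pics/c3.png

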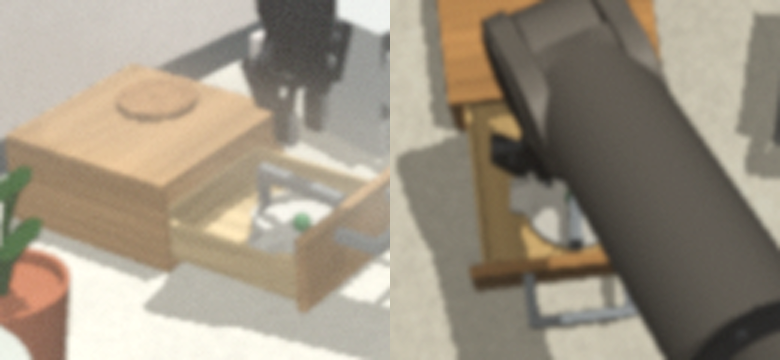

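The bar in the left crop runs (262,166)–(342,197), which matches the projection. I'll check that the arm has settled.

```bash
python3 g.py 0.591 -0.024 0.072 1.574
```

```text
clock 10.0 grasp [ 0.591  -0.0223  0.1502] yaw 1.5739230172757812 shift [-0.0001 -0.0017  0.0782] roll -7.698272421885477e-05 w 0.03361445416389784 F [ 0.6717 -0.9595  0.5176] gf 0.0 q [ 0.4347  0.5403 -0.6685  1.8144  0.4092  0.9298  1.1593]
```

Call:
carry_out:
  moves:
    - [0,-0.001,0.01,0,0.034]
    - [0,-0.001,0.022,0,0.034]
    - [0,-0.001,0.034,0,0.034]
    - [0,-0.001,0.046,0,0.034]
    - [0,-0.001,0.058,0,0.034]
    - [0,-0.001,0.068,0,0.034]
    - [0,-0.001,0.075,0,0.034]
    - [0,-0.001,0.078,0,0.034]
  force: 40

```text
clock: 10.8
tcp_pos: [0.5912, -0.0237, 0.2257]
orientation: [0.007, -3.14, -0.0]
contact_force: [-0.5, -0.4, -0.7]
grip_width: 0.0341
gripper_force: 0.0
```

Call:
carry_out:
  moves:
    - [0,0,0,0,0.03]
    - [0,0,0,0,0.027]
    - [0,0,0,0,0.024]
    - [0,0,0,0,0.021]
    - [0,0,0,0,0.018]
    - [0,0,0,0,0.016]
    - [0,0,0,0,0.014]
    - [0,0,0,0,0.012]

```text
clock: 11.6
tcp_pos: [0.5915, -0.0237, 0.2268]
orientation: [-0.007, 3.141, 0.0]
contact_force: [1.3, -0.3, 0.7]
grip_width: 0.0123
gripper_force: 0.7
```

Call:
carry_out:
  moves:
    - [0,0,0,0,0.011]
    - [0,0,0,0,0.01]
    - [0,0,0,0,0.008]
    - [0,0,0,0,0.004]
    - [0,0,0,0,0]
    - [0,0,0,0,0]
    - [0,0,0,0,0]
    - [0,0,0,0,0]

```text
clock: 12.4
tcp_pos: [0.5915, -0.0236, 0.2268]
orientation: [-0.007, 3.141, 0.0]
contact_force: [-1.1, -0.0, 4.9]
grip_width: 0.0116
gripper_force: 39.3
```

```bash
python3 g.py 0.591 -0.024 0.072 1.574
```

```text
clock 12.4 grasp [ 0.5915 -0.0236  0.0718] yaw 1.5750529035616703 shift [ 0.0005 -0.0004 -0.0002] roll 0.0010529035616702043 w 0.011560779011569869 F [-1.1366 -0.0268  4.9248] gf 39.291974902153015 q [ 0.3889  0.6412 -0.6082  1.8591  0.498   0.7973  1.092 ]
```

Call:
carry_out:
  moves:
    - [0,0,-0.001,0,0]
    - [0,0,-0.003,0,0]
    - [0,0,-0.006,0,0]
    - [0,0,-0.011,0,0]
    - [0,0,-0.018,0,0]
    - [0,0,-0.026,0,0]
    - [0,0,-0.034,0,0]
    - [0,0,-0.042,0,0]
  force: 60

```text
clock: 13.2
tcp_pos: [0.5915, -0.0237, 0.2697]
orientation: [-0.007, 3.141, -0.0]
contact_force: [1.0, 0.3, -2.8]
grip_width: 0.0111
gripper_force: 58.6
```

Call:
carry_out:
  moves:
    - [0,0,-0.009,0,0]
    - [0,0,-0.019,0,0]
    - [0,0,-0.029,0,0]
    - [0,0,-0.039,0,0]
    - [0,0,-0.049,0,0]
    - [0,0,-0.059,0,0]
    - [0,0,-0.069,0,0]
    - [0,0,-0.079,0,0]

```text
clock: 14.0
tcp_pos: [0.5914, -0.0237, 0.3485]
orientation: [0.007, -3.142, 0.0]
contact_force: [0.3, -0.7, -2.3]
grip_width: 0.0107
gripper_force: 58.6
```

Call:
carry_out:
  moves:
    - [0,0,-0.01,0,0]
    - [0,0,-0.019,0,0]
    - [0,0,-0.028,0,0]
    - [0,0,-0.036,0,0]
    - [0,0,-0.043,0,0]
    - [0,0,-0.049,0,0]
    - [0,0,-0.054,0,0]
    - [0,0,-0.057,0,0]

```text
clock: 14.8
tcp_pos: [0.5915, -0.0237, 0.4051]
orientation: [-0.007, 3.141, -0.0]
contact_force: [0.4, 0.5, -2.5]
grip_width: 0.0108
gripper_force: 58.6
```

```bash
python3 - <<'E'
from h import *
for n in("side","top"): cv2.imwrite(f"pics/{n}4.png",r.grab_frame(n)[:,:,::-1])
a=cv2.imread("pics/side4.png")[130:250,210:340];b=cv2.imread("pics/top4.png")[150:270,250:380]
z=lambda a,h:cv2.convertScaleAbs(cv2.resize(a,None,fx=h,fy=h,interpolation=cv2.INTER_CUBIC),alpha=1.4)
cv2.imwrite("pics/c4.png",np.hstack([z(a,3),z(b,3)]))
E
python3 g.py 0.562 -0.290 0.25 -0.155;python3 g.py 0.542 -0.16 0.25 -0.155
```

```text
clock 14.9 grasp [ 0.5916 -0.0237  0.2501] yaw 1.574944639235504 shift [ 0.0307 -0.2662  0.0001] roll 1.729944639235504 w 0.010772804984095823 F [ 0.2994  0.0094 -1.9969] gf 58.62505495548248 q [ 0.4834  0.4319 -0.7206  1.7225  0.3143  1.1055  1.2404]
clock 14.9 grasp [ 0.5916 -0.0237  0.2501] yaw 1.574944639235504 shift [ 0.0502 -0.1361  0.    ] roll 1.729944639235504 w 0.010772804984095823 F [ 0.2994  0.0094 -1.9969] gf 58.62505495548248 q [ 0.4834  0.4319 -0.7206  1.7225  0.3143  1.1055  1.2404]
```

View pics/c4.png

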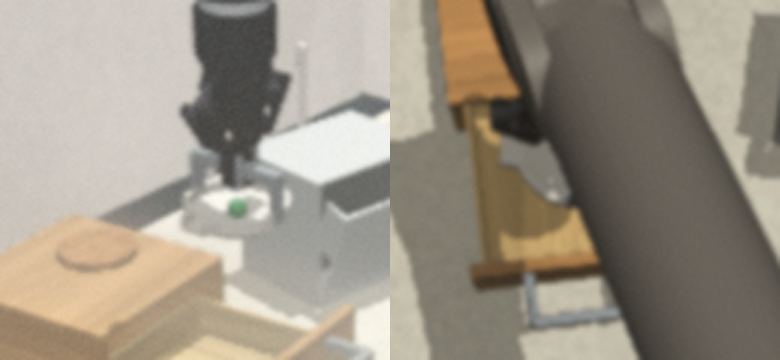

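The dish hangs level with the green marble at its middle (left crop 237,207). I'll carry it over smoothly.

Call:
carry_out:
  moves:
    - [0,-0.001,0,0,0]
    - [0,-0.003,0,0,0]
    - [0.001,-0.006,0,0,0]
    - [0.001,-0.01,0,0,0]
    - [0.002,-0.015,0,0,0]
    - [0.0025,-0.021,0,0,0]
    - [0.003,-0.028,0,0,0]
    - [0.004,-0.036,0,0,0]

```text
clock: 15.7
tcp_pos: [0.5876, -0.0604, 0.4047]
orientation: [-0.007, 3.141, -0.0]
contact_force: [-0.1, -0.3, -1.7]
grip_width: 0.0106
gripper_force: 58.6
```

Call:
carry_out:
  moves:
    - [0.001,-0.009,0,0,0]
    - [0.002,-0.019,0,0,0]
    - [0.0035,-0.03,0,0,0]
    - [0.005,-0.042,0,0,0]
    - [0.0063,-0.054,0,0,0]
    - [0.0077,-0.066,0,0,0]
    - [0.009,-0.078,0,0,0]
    - [0.0105,-0.09,0,0,0]

```text
clock: 16.5
tcp_pos: [0.5773, -0.1509, 0.4047]
orientation: [-0.006, 3.142, -0.0]
contact_force: [-0.0, -0.7, -2.7]
grip_width: 0.011
gripper_force: 58.6
```

Call:
carry_out:
  moves:
    - [0.0014,-0.012,0,0,0]
    - [0.0028,-0.024,0,0,0]
    - [0.0042,-0.036,0,0,0]
    - [0.0055,-0.047,0,0,0]
    - [0.0068,-0.058,0,0,0]
    - [0.008,-0.068,0,0,0]
    - [0.009,-0.077,0,0,0]
    - [0.01,-0.085,0,0,0]

```text
clock: 17.3
tcp_pos: [0.5677, -0.2356, 0.4047]
orientation: [-0.006, 3.142, 0.0]
contact_force: [0.4, -0.7, -2.5]
grip_width: 0.011
gripper_force: 58.6
```

Call:
carry_out:
  moves:
    - [0.001,-0.008,0,0,0]
    - [0.002,-0.015,0,0,0]
    - [0.0025,-0.021,0,0,0]
    - [0.003,-0.027,0,0,0]
    - [0.0037,-0.032,0,0,0]
    - [0.0043,-0.037,0,0,0]
    - [0.0048,-0.041,0,0,0]
    - [0.005,-0.044,0,0,0]

```text
clock: 18.1
tcp_pos: [0.5629, -0.2792, 0.4047]
orientation: [0.006, -3.141, 0.0]
contact_force: [0.7, 0.7, -2.5]
grip_width: 0.0108
gripper_force: 58.6
```

Call:
carry_out:
  moves:
    - [0.0003,-0.003,0,0.02,0]
    - [0.0006,-0.005,0,0.06,0]
    - [0.0009,-0.007,0,0.11,0]
    - [0.001,-0.009,0,0.17,0]
    - [0.0012,-0.01,0,0.23,0]
    - [0.0013,-0.011,0,0.29,0]
    - [0.0013,-0.011,0,0.35,0]
    - [0.0013,-0.011,0,0.41,0]

```text
clock: 18.9
tcp_pos: [0.5618, -0.2898, 0.4047]
orientation: [0.638, 3.076, 0.0]
contact_force: [-0.7, -0.7, -2.5]
grip_width: 0.0111
gripper_force: 58.6
```

Call:
carry_out:
  moves:
    - [0,0,0,0.06,0]
    - [0,0,0,0.12,0]
    - [0,0,0,0.18,0]
    - [0,0,0,0.24,0]
    - [0,0,0,0.3,0]
    - [0,0,0,0.36,0]
    - [0,0,0,0.42,0]
    - [0,0,0,0.48,0]

```text
clock: 19.7
tcp_pos: [0.5619, -0.2897, 0.4047]
orientation: [1.35, 2.837, 0.0]
contact_force: [0.7, 0.6, -2.6]
grip_width: 0.0106
gripper_force: 58.6
```

Call:
carry_out:
  moves:
    - [0,0,0,0.06,0]
    - [0,0,0,0.12,0]
    - [0,0,0,0.18,0]
    - [0,0,0,0.24,0]
    - [0,0,0,0.3,0]
    - [0,0,0,0.36,0]
    - [0,0,0,0.42,0]
    - [0,0,0,0.48,0]

```text
clock: 20.5
tcp_pos: [0.5619, -0.2896, 0.4047]
orientation: [-1.986, -2.434, -0.0]
contact_force: [0.3, 0.8, -1.8]
grip_width: 0.0109
gripper_force: 58.6
```

Call:
carry_out:
  moves:
    - [0,0,0,0.06,0]
    - [0,0,0,0.12,0]
    - [0,0,0,0.18,0]
    - [0,0,0,0.23,0]
    - [0,0,0,0.27,0]
    - [0,0,0,0.31,0]
    - [0,0,0,0.34,0]
    - [0,0,0,0.36,0]

```text
clock: 21.3
tcp_pos: [0.5618, -0.2897, 0.4047]
orientation: [-2.388, -2.041, -0.0]
contact_force: [0.8, -0.2, -2.3]
grip_width: 0.0105
gripper_force: 58.6
```

```bash
python3 - <<'E'
from h import *
for n in("side","top"): cv2.imwrite(f"pics/{n}5.png",r.grab_frame(n)[:,:,::-1])
a=cv2.imread("pics/side5.png")[120:240,260:390];b=cv2.imread("pics/top5.png")[120:240,330:460]
z=lambda a,h:cv2.convertScaleAbs(cv2.resize(a,None,fx=h,fy=h,interpolation=cv2.INTER_CUBIC),alpha=1.4)
cv2.imwrite("pics/c5.png",np.hstack([z(a,3),z(b,3)]))
p,M,o=tool();g=p+M[:,2]*.155
sp=g+M[:,1]*.062-[0,0,.0415]; print("spout pred",sp)
print((proj("side",[sp,g])-[260,120]+.5)*3,(proj("top",[sp,g,[.623,-.3,.12]])-[330,120]+.5)*3+[390,0])
E
python3 g.py 0.562 -0.290 0.25 -0.155
```

```text
spout pred [ 0.62307963 -0.29932696  0.20820333]
[[236.51409871 146.65757028]
 [279.78259081 125.13595134]] [[659.04012785 205.66215575]
 [661.15035592 264.19168056]
 [639.43347507 233.05657614]]
clock 21.4 grasp [ 0.5618 -0.2897  0.2497] yaw -0.15524101973433926 shift [-0.0002  0.0002 -0.0003] roll -0.00024101973433926505 w 0.010869695830050584 F [-0.5791 -0.486  -2.5469] gf 58.62756907939911 q [ 0.5905  0.4238 -0.2863  1.6478  0.1314  1.0889  0.1119]
```

View pics/c5.png

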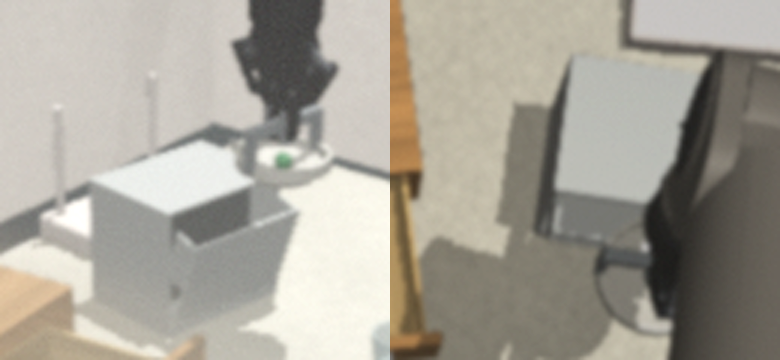

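The dish sits level by the gap. The spout is at about (238,148) in the left crop, where predicted, and the marble is central (283,160). Nothing touches the bin.

```bash
python3 -c "
from bench import r
print(r.hand_in())"
```

```text
the job is handed in; nothing more can be done
None
```

I handed the job in with the drawer out at its stop and the dish held level and still, its spout tip over the middle of the bin's gap, facing in. The dish's underside is about 4 cm above the bin's roof, with the marble at its middle; no verdict came back.

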